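# Find the mill jar whose grinding ball is loose and hold it out

## Task

Three sealed mill jars lie in the blue rack; in two of them the grinding ball is clamped in a snug insert, but in one the ball was left loose. Lift the jars out one at a time and shake them lengthwise till you find the one that rattles, laying each silent jar back properly in a seat of the rack without dropping it, and leave everything else on the bench alone. Finish holding the rattling jar - which must itself have been lifted and shaken - still and level in the gripper, out forward above the far edge of the rack, about 20 cm above the bench and short of the columns that hang behind; do not put it down.

Things in the scene. Friction and masses are not known exactly. Their poses are not given: they have to be found in the camera images.
- jar_1: sealed mill jar, 1 of 3 alike: level eight-sided alloy tube 46 mm across flats, 100 mm long; black seal ring and fluted round steel lid (22 mm long) at its +x end. Origin mid-tube on the axis, x along the axis to the lid, z up. Its left and right flats (normal to y) are free for fingers over the middle 60 mm. 0.4 to 0.6 kg with contents; weight does not tell them apart
- jar_2: a mill jar outwardly the same as jar_1, same axes. Inside each jar is a cavity 86 mm long: in one jar a loose 30 mm ball of 0.2 kg that runs 56 mm end to end along x and knocks on the end walls, in the other two a snug insert of the same weight that cannot run (about 1 mm play). Which jar has the ball is different every time
- jar_3: a mill jar outwardly the same as jar_1, same axes; contents as told at jar_2
- rack: blue jar rack fixed to the bench, 118 (x) by 320 (y) mm, three seats 100 mm apart along y. A seat is two 10 mm saddles at x = +-36 mm with 45-degree cheeks up to 41 mm high that centre a jar sideways; end fences 30 mm high stand 2.5 mm off the jar's ends. Between the saddles it is free down to the 8 mm base. Origin on the bench mid-rack; x to its far side (turned up to 0.35 rad), y left
- seat_1 (a point): where the middle of a jar lies when seated in the right-hand seat, 45 mm above the bench; axes as the rack's
- seat_2 (a point): where the middle of a jar lies when seated in the middle seat, 45 mm above the bench; axes as the rack's. Glass columns hang over the back of the bench, 0.70 m ahead of the robot, from 0.18 m up: keep wrist and tool short of them
- seat_3 (a point): where the middle of a jar lies when seated in the left-hand seat, 45 mm above the bench; axes as the rack's
- tube_blue: bystander: white conical tube with blue cap, 35 x 114 x 35 mm, lying on the bench; origin under its middle
- tip_box: bystander: blue pipette-tip box with clear lid, 74 x 119 x 61 mm; origin under its middle
- marker_red: bystander: red marker pen, 128 mm long, 14 mm thick, lying; origin under its middle
- vial_amber: bystander: amber vial with black cap, 22 mm across, 51 mm tall; origin under its middle
- weigh_boat: bystander: white weighing boat, 64 x 64 x 17 mm; origin under its middle
- flask_small: bystander: clear conical flask, 67 mm across, 112 mm tall; origin under its middle
- beaker: bystander: clear glass beaker, 68 mm across, 85 mm tall; origin under its middle

How it is judged:
By the outcome, as a careful person would: the job done as asked, in the order asked, and still so for the second after the job is handed in, while the arm keeps its last pose, push and grip.
It also fails if it takes over 67 s, if anything falls off the work surface, if the arm or the gripper's body presses on something with over 40 N, if the wrist force passes 120 N, or if a joint passes its speed limit or range.

## Robot

A 6-joint arm with a two-finger parallel gripper is mounted at the origin on a cart in front of the work surface, level with it; the furniture and walls round the work are solid. World frame = base frame: x ahead of the robot, y to its left, z up, the work surface at z = 0. Lengths are in m, angles in rad, forces in N, time in s.
With the tool pointing down it reaches from about 0.375 to 0.9 m from the base axis. Payload 3.1 kg.
Tool frame: the origin (TCP) lies midway between the tips of the shut fingers; the grasp point (between the pads) lies robot.grip_depth behind it (robot.grip_depth is the distance from the TCP to the grasp point, in m); z points along the fingers, y is the line along which they close (so a half turn about z gives the same grasp; the last joint's range is limited). The gripper opens to 87 mm and grips with 3 to 60 N. Pads are 19 mm wide; open, the fingers measure 117 mm over their backs; the gripper's body (75 mm by 190 mm) begins 51 mm behind the grasp point.
Start: joints at [1.044, 0.527, 1.433, -0, 1.181, -0.178], TCP at [0.214, 0.587, 0.223] pointing down, gripper open.
Joint ranges: [-3.08, 3.08], [-0.75, 2.2], [0.22, 2.44], [-1.43, 4.57], [0, 2.65], [-2.85, 2.85]. Speed limits (rad/s): [2.79, 2.79, 3.14, 3.14, 3.14, 3.14].

## Interface

Orientations are given as a unit quaternion [x, y, z, w].
In Python, from rig import robot, vision, probe_bus gives the robot as it stands (robot), with the cameras (vision) and the readings (probe_bus).
- The arm moves only by the tool nudge_tcp, called after "Request:" as name(argument=value, ...), one argument or row to a line, values as JSON. Schema: {"type":"object","properties":{"offsets":{"type":"array","items":{"type":"object","properties":{"tx":{"type":"number"},"ty":{"type":"number"},"tz":{"type":"number"},"twist":{"type":"number"}},"additionalProperties":false},"minItems":1,"maxItems":20},"aperture":{"type":"number"},"grip_force":{"type":"number"},"only":{"type":"string"},"quiet":{"type":"boolean"},"lines":{"type":"string"}},"required":["offsets"],"additionalProperties":false}. offsets is a list of rows, 1 to 20 of them, each an object with the fields tx, ty, tz (the shift in m), twist (a turn about the tool's z in rad); a field left out counts as zero; each row shifts and turns the commanded pose from where the row before left it, along the tool's axes as they then stand; what a row does not reach is not made up. A row lasts 1/12 s, in which the tool goes at most 0.0417 m and 0.125 rad, less where a joint would pass 70% of its speed; a pose out of reach is approached as far as the arm can. aperture is the finger opening in m, set as the call begins (left out keeps the last). The fingers move at their own pace and stop on an object; grip_force is the grip in N (left out, the last holds). Time passes only in rows, so rows that do not move let the fingers close. The tool returns the time, the measured TCP pose, the force, the opening and the grip force at its end. only (a regular expression) keeps the lines of the reply that match it, lines (a string "A,B") keeps lines A to B, and quiet returns only ok. Input that does not fit is refused with a message, and nothing moves.
- probe_bus.get_obs(): the state, without advancing time (a new reading comes with each control period).
- vision.camera(name): name is "side" or "top" or "wrist"; returns a dict with "img" (420x560x3 uint8, red, green, blue), "fx", "fy", "cx", "cy" (pixels), "xyz" and "attitude" of the camera in the world. Camera axes: x right, y down, z forward; pixel columns grow to the right and rows downward; lengths in m; the calibration is good to about 2 mm. A picture is of the moment at which its call begins. There is no depth.
- robot.hand_in(): hands the job in; it is judged then, once.
The state is a dict: "time": time; "q": joint angles; "joint_velocities": joint speeds; "joint_torque": joint torques, N m; "position": TCP position; "tool_rot": TCP orientation; "ft_force": force on the tool from outside, world axes, zero at the start; "moment": the same for the moment, N m; "grip_width": finger opening in m; "grip_force": force on a finger pad.
Only numpy, scipy, OpenCV 4.12 (cv2) and the standard library are available. Lean on these libraries where they do the work, as an engineer would, in place of code of your own. Each camera call takes 0.05 s, during which the arm holds its last target. There are 200 camera calls.

## Working session

There is one attempt and no reset: what is moved stays moved. The work goes in short steps, Python scripts to look and compute and a tool call to move; the robot and the scene stay as the last step left them, time stands still between calls to the robot, and variables do not carry over. Pictures are saved under pics/ and viewed, at most 10 in all, crops included, and the job is handed in when it is done.

```bash
ls; mkdir -p pics; python3 - <<'E'
from rig import robot, vision, probe_bus
import cv2,numpy as np
o=probe_bus.get_obs(); print({k:np.round(v,3).tolist() for k,v in o.items()}, robot.grip_depth)
for n in("top","side"):
    c=vision.camera(n); cv2.imwrite(f"pics/{n}0.png",c["img"][:,:,::-1]); print(n,{k:np.round(c[k],4).tolist() for k in c if k!="img"})
E
```

```text
pics
rig.py
{'time': 0.0, 'q': [1.044, 0.528, 1.434, -0.0, 1.181, -0.179], 'joint_velocities': [-0.001, 0.001, 0.0, -0.001, -0.001, 0.001], 'joint_torque': [-0.0, -44.004, -17.659, 0.063, 0.058, -0.0], 'position': [0.213, 0.587, 0.222], 'tool_rot': [0.173, 0.985, -0.001, -0.0], 'ft_force': [0.769, -1.011, -0.136], 'moment': [-0.022, -0.03, -0.035], 'grip_force': 0.0, 'grip_width': 0.087} 0.0187
top {'fx': 542.6273, 'fy': 542.6273, 'cx': 290.9805, 'cy': 200.8953, 'xyz': [0.3455, 0.0916, 1.4593], 'attitude': [-0.7039, 0.7077, -0.0371, 0.0482]}
side {'fx': 470.4805, 'fy': 470.4805, 'cx': 274.6511, 'cy': 206.5471, 'xyz': [0.4175, -0.8637, 0.6512], 'attitude': [0.8734, -0.0404, 0.034, -0.4841]}
```

View pics/top0.png

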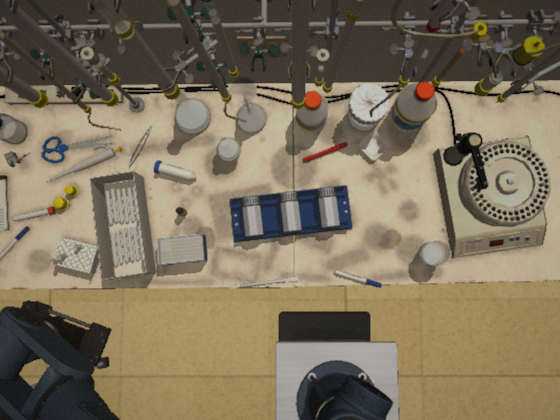

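View pics/side0.png

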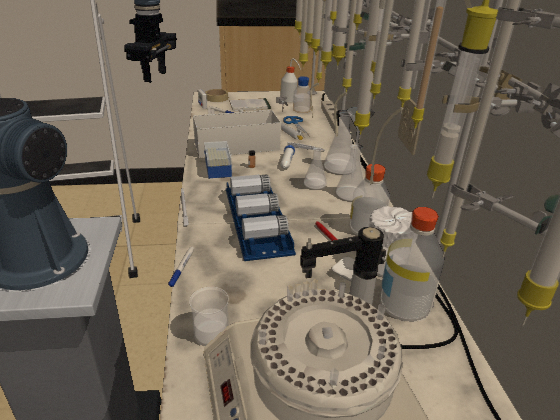

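The top view shows the blue rack centred near (291,213) and turned slightly. The jars are at columns 253, 291 and 329, with their lids at the far (upper) end. The side view shows the rack at about (260,215). Next I segment it.

```bash
cat > h.py <<'E'
from rig import robot, vision, probe_bus
import cv2,numpy as np
from scipy.spatial.transform import Rotation as R
def ray(c,u,v):
    d=R.from_quat(c["attitude"]).as_matrix()@np.array([(u-c["cx"])/c["fx"],(v-c["cy"])/c["fy"],1]); return np.array(c["xyz"]),d
def plane(c,u,v,z):
    o,d=ray(c,u,v); return o+d*(z-o[2])/d[2]
def proj(c,p):
    q=R.from_quat(c["attitude"]).as_matrix().T@(np.array(p)-c["xyz"]); return np.array([c["cx"]+c["fx"]*q[0]/q[2],c["cy"]+c["fy"]*q[1]/q[2]])
def tri(c1,a,c2,b):
    o1,d1=ray(c1,*a);o2,d2=ray(c2,*b)
    s=np.linalg.lstsq(np.c_[d1,-d2],o2-o1,rcond=None)[0]; p,q=o1+s[0]*d1,o2+s[1]*d2
    return (p+q)/2,np.linalg.norm(p-q)
E
python3 - <<'E'
from h import *
out=[]
for n,(x0,x1,y0,y1) in {"top":(220,365,175,255),"side":(215,310,165,270)}.items():
    c=vision.camera(n); im=c["img"]; h=cv2.cvtColor(im,cv2.COLOR_RGB2HSV)
    m=cv2.inRange(h,(100,110,20),(125,255,255)); w=np.zeros_like(m); w[y0:y1,x0:x1]=m[y0:y1,x0:x1]
    cs,_=cv2.findContours(cv2.morphologyEx(w,cv2.MORPH_CLOSE,np.ones((3,3))),0,1); hull=cv2.convexHull(np.vstack([k for k in cs if cv2.contourArea(k)>30]))
    box=cv2.boxPoints(cv2.minAreaRect(hull)); print(n,box.round(1).tolist(), cv2.approxPolyDP(hull,3,True)[:,0].tolist())
    if n=="top":
        P=np.array([plane(c,u,v,.01) for u,v in box]); print(P.round(3).tolist(),P.mean(0).round(3),[np.linalg.norm(P[i]-P[i-1]).round(3) for i in range(4)])
    # jars: bright unsaturated in hull
    hm=np.zeros_like(m); cv2.fillConvexPoly(hm,hull,255)
    j=cv2.bitwise_and(cv2.inRange(h,(0,0,90),(180,70,255)),hm); j=cv2.morphologyEx(j,cv2.MORPH_CLOSE,np.ones((5,5)))
    for k in cv2.findContours(j,0,1)[0]:
        if cv2.contourArea(k)>150: r=cv2.minAreaRect(k); print("jar",np.round(r[0],1),np.round(r[1],1),r[2])
    k=4; cr=cv2.resize(im[y0-15:y1+10,x0:x1],None,fx=k,fy=k,interpolation=cv2.INTER_CUBIC); out.append(cr[:,:,::-1])
cv2.imwrite("pics/ct.png",out[0]); cv2.imwrite("pics/cs.png",out[1]); print(out[0].shape,out[1].shape)
E
```

```text
top [[229.3000030517578, 200.3000030517578], [346.0, 185.8000030517578], [351.1000061035156, 227.0], [234.39999389648438, 241.60000610351562]] [[351, 227], [235, 240], [232, 211], [262, 200], [345, 186]]
[[0.524, 0.28, 0.01], [0.561, -0.034, 0.01], [0.45, -0.046, 0.01], [0.413, 0.266, 0.01]] [0.487 0.116 0.01 ] [np.float64(0.112), np.float64(0.317), np.float64(0.112), np.float64(0.314)]
jar [252.5 218.8] [32.5 18. ] 82.87498474121094
jar [290.4 212.8] [35.6 17.7] 82.87498474121094
jar [328.3 207.3] [37.8 18.1] 82.87498474121094
side [[211.8000030517578, 167.8000030517578], [261.1000061035156, 150.60000610351562], [296.8999938964844, 253.0], [247.60000610351562, 270.20001220703125]] [[215, 167], [230, 165], [279, 209], [294, 254], [244, 260]]
jar [249.6 205.7] [86.5 44.4] 55.304847717285156
(420, 580, 3) (520, 380, 3)
```

View pics/ct.png

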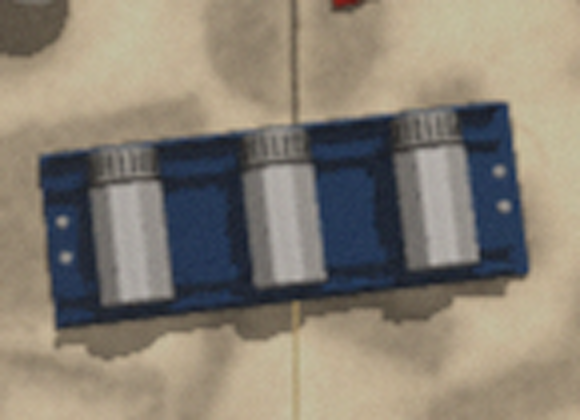

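View pics/cs.png

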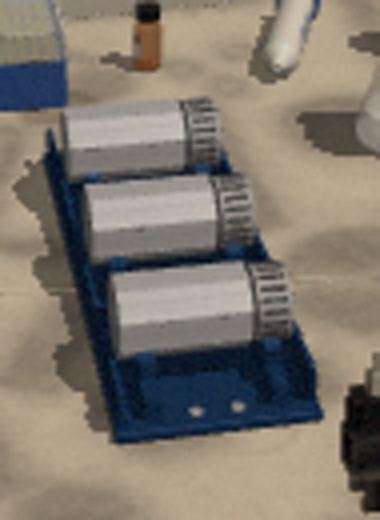

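The 4x crops give the rack corners in full-image pixels: (230,199), (347,185.5), (352,228) and (234,242). Jar near-end and lid-end midpoints are roughly (254.5,235.5)/(251,196.5), (291.5,231)/(288.5,192) and (330,226.5)/(326,187).

```bash
cat >> h.py <<'E'
def delta(target,yaw):
    "tool-axes shift (after turning first) and turn to bring TCP to target with tool y along heading 90deg+yaw"
    o=probe_bus.get_obs(); M=R.from_quat(o["tool_rot"]).as_matrix(); h=np.arctan2(M[1,1],M[0,1])
    turn=-(np.pi/2+yaw-h); M2=M@R.from_euler("z",turn).as_matrix()
    print("turn",round(turn,3),"shift",(M2.T@(np.array(target)-o["position"])).round(4),"pos",np.round(o["position"],4),"tilt",M[:,2].round(3))
E
python3 - <<'E'
from h import *
c=vision.camera("top")
C=[(230,199.2),(346.8,185.5),(351.8,228),(234.3,241.8)]
for z in(.008,.03):
    P=np.array([plane(c,*p,z) for p in C]); print(z,P.mean(0).round(3),[np.linalg.norm(P[i]-P[i-1]).round(3) for i in range(4)])
J=[((330,226.5),(326,187)),((291.5,231),(288.5,192)),((254.5,235.5),(251,196.5))]
for a,b in J:
    A,B=plane(c,*a,.068),plane(c,*b,.06); d=B-A; print(((A+B)/2).round(3),np.linalg.norm(d).round(3),np.arctan2(d[1],d[0]).round(3))
delta([.46,.116,.25],.115)
E
```

```text
0.008 [0.487 0.115 0.008] [np.float64(0.116), np.float64(0.318), np.float64(0.115), np.float64(0.316)]
0.03 [0.485 0.115 0.03 ] [np.float64(0.114), np.float64(0.313), np.float64(0.114), np.float64(0.312)]
[0.499 0.018 0.064] 0.104 0.083
[0.487 0.116 0.064] 0.103 0.073
[0.476 0.212 0.064] 0.103 0.099
turn -0.464 shift [-0.1909 -0.4963 -0.0276] pos [0.2134 0.5871 0.2221] tilt [-0.001 -0.001 -1.   ]
```

Request:
nudge_tcp(
  offsets=[
    {"tz": -0.007, "twist": -0.116},
    {"tz": -0.007, "twist": -0.116},
    {"tz": -0.007, "twist": -0.116},
    {"tz": -0.007, "twist": -0.116},
    {"tx": -0.0147, "ty": -0.0382},
    {"tx": -0.0147, "ty": -0.0382},
    {"tx": -0.0147, "ty": -0.0382},
    {"tx": -0.0147, "ty": -0.0382},
    {"tx": -0.0147, "ty": -0.0382},
    {"tx": -0.0147, "ty": -0.0382},
    {"tx": -0.0147, "ty": -0.0382},
    {"tx": -0.0147, "ty": -0.0382},
    {"tx": -0.0147, "ty": -0.0382},
    {"tx": -0.0147, "ty": -0.0382},
    {"tx": -0.0147, "ty": -0.0382},
    {"tx": -0.0147, "ty": -0.0382},
    {"tx": -0.0147, "ty": -0.0382},
    {},
  ],
)

```text
time: 1.75
position: [0.4652, 0.11, 0.251]
tool_rot: [-0.054, 0.999, -0.002, 0.002]
ft_force: [0.4, 1.3, -0.4]
grip_width: 0.0869
grip_force: 0.0
```

```bash
python3 - <<'E'
from h import *
delta([.46,.116,.25],.115)
c=vision.camera("wrist"); cv2.imwrite("pics/w0.png",c["img"][:,:,::-1]); print(c["xyz"],R.from_quat(c["attitude"]).as_matrix().round(3))
np.save("w0.npy",c,allow_pickle=True)
E
```

```text
turn -0.007 shift [0.0045 0.0066 0.001 ] pos [0.4652 0.11   0.251 ] tilt [ 0.005 -0.003 -1.   ]
[0.3934717  0.10309062 0.41205425] [[-0.109  0.958  0.266]
 [ 0.994  0.106  0.026]
 [-0.003  0.267 -0.964]]
```

View pics/w0.png

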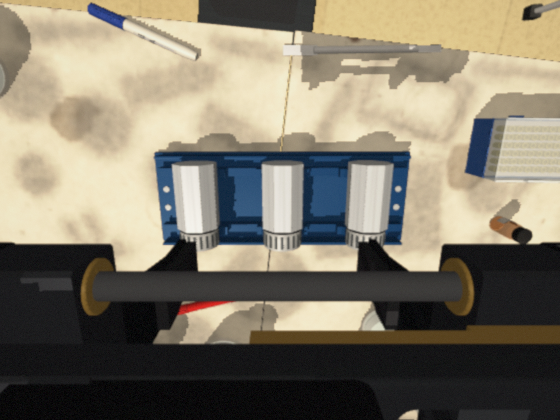

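The wrist view shows the rack at x 155–410, y 152–245. Jar tube near ends are at about (195,163), (282,163) and (370,163), and the lids reach y≈247. I'll shift 0.1 m left, which is toward seat 3 anyway, for the second view.

Request:
nudge_tcp(
  offsets=[
    {"tx": 0.005, "ty": 0.035, "twist": -0.007},
    {"tx": 0.005, "ty": 0.035},
    {"ty": 0.03},
    {},
    {},
  ],
  aperture=0.075,
)

```text
time: 2.22
position: [0.4371, 0.2162, 0.2505]
tool_rot: [-0.063, 0.998, -0.0, -0.0]
ft_force: [-0.4, -0.0, 0.3]
grip_width: 0.076
grip_force: 0.0
```

```bash
python3 - <<'E'
from h import *
a=np.load("w0.npy",allow_pickle=True).item(); b=vision.camera("wrist"); cv2.imwrite("pics/w1.png",b["img"][:,:,::-1])
def jars(c):
    im=c["img"][:260]; h=cv2.cvtColor(im,cv2.COLOR_RGB2HSV)
    bl=cv2.inRange(h,(100,110,20),(125,255,255)); k=max(cv2.findContours(cv2.dilate(bl,np.ones((3,3))),0,1)[0],key=cv2.contourArea)
    hm=np.zeros_like(bl); cv2.fillConvexPoly(hm,cv2.convexHull(k),255); hm=cv2.erode(hm,np.ones((5,5)))
    hb=cv2.boundingRect(k); print("rack bbox",hb)
    m=cv2.bitwise_and(cv2.inRange(h,(0,0,110),(180,70,255)),hm); m=cv2.morphologyEx(m,cv2.MORPH_OPEN,np.ones((3,3)))
    r=[]
    for q in cv2.findContours(m,0,1)[0]:
        if cv2.contourArea(q)>800:
            p=q[:,0]; x,y,w,hh=cv2.boundingRect(q)
            # mid of left/right edges near the near end and further down
            f=lambda yy:(p[abs(p[:,1]-yy)<=1,0].min()+p[abs(p[:,1]-yy)<=1,0].max())/2
            r.append(((f(y+8)+f(y+12))/2,y,(f(y+45)+f(y+50))/2,y+47.5,w,hh))
    return sorted(r)
A,B=jars(a),jars(b); print(np.round(A,1).tolist(),np.round(B,1).tolist())
t=vision.camera("top")
for p,q in zip(A,B):
    X,e=tri(a,(p[0],p[1]),b,(q[0],q[1])); print("near end",X.round(4),"gap",e.round(4))
    for c,s in((a,p),(b,q)):
        U,V=plane(c,s[0],s[1],.066),plane(c,s[2],s[3],.066); d=V-U; print("   ",U.round(4),"yaw",np.arctan2(d[1],d[0]).round(3))
o=probe_bus.get_obs();print(o["position"])
E
```

```text
rack bbox (154, 151, 257, 95)
rack bbox (63, 162, 259, 97)
[[192.5, 164.0, 195.5, 211.5, 45.0, 80.0], [281.8, 164.0, 281.5, 211.5, 42.0, 80.0], [370.8, 164.0, 367.8, 211.5, 47.0, 79.0]] [[96.5, 176.0, 101.5, 223.5, 49.0, 68.0], [185.5, 178.0, 187.8, 225.5, 45.0, 77.0], [273.5, 179.0, 273.0, 226.5, 42.0, 78.0]]
near end [0.4517 0.013  0.0502] gap 0.0002
    [0.4492 0.017  0.066 ] yaw 0.103
    [0.4478 0.0215 0.066 ] yaw 0.086
near end [0.4411 0.1126 0.0493] gap 0.0003
    [0.4387 0.1121 0.066 ] yaw 0.108
    [0.4377 0.117  0.066 ] yaw 0.101
near end [0.4298 0.2119 0.049 ] gap 0.0004
    [0.4283 0.2069 0.066 ] yaw 0.124
    [0.4267 0.2116 0.066 ] yaw 0.115
[0.4378676  0.2145065  0.25045823]
```

The wrist pair puts the jar axis at z≈0.049, against 0.045 in the text, so it holds. Pitch is 0.100 m and yaw ≈0.11. Fusing with the top view gives seat2≈(.487,.117), seat3≈(.476,.2165) and seat1≈(.498,.018).

```bash
python3 -c "
from h import *
delta([.476,.2165,.027],.11)"
```

```text
turn 0.014 shift [-0.0382 -0.0021  0.2234] pos [0.4379 0.2145 0.2505] tilt [-0.001 -0.    -1.   ]
```

Request:
nudge_tcp(
  offsets=[
    {"tx": -0.019, "ty": -0.001, "twist": 0.014},
    {"tx": -0.019, "ty": -0.001, "tz": 0.02},
    {"tz": 0.038},
    {"tz": 0.038},
    {"tz": 0.038},
    {"tz": 0.03},
    {"tz": 0.025},
    {"tz": 0.02},
    {"tz": 0.0144},
    {},
  ],
)

```text
time: 3.15
position: [0.4748, 0.215, 0.0244]
tool_rot: [-0.053, 0.999, -0.001, -0.003]
ft_force: [-1.0, 0.9, 0.6]
grip_width: 0.0751
grip_force: 0.0
```

Request:
nudge_tcp(
  offsets=[
    {},
    {},
    {},
    {},
    {},
    {},
    {},
    {},
  ],
  aperture=0.03,
  grip_force=40,
)

```text
time: 3.82
position: [0.4771, 0.2171, 0.028]
tool_rot: [-0.054, 0.999, 0.0, 0.001]
ft_force: [-0.8, 3.0, 5.9]
grip_width: 0.0457
grip_force: 40.0
```

```bash
python3 -c "
from h import *
delta([.476,.2165,.027],.11); print(probe_bus.get_obs()['moment'])"
```

```text
turn -0.002 shift [ 0.0011 -0.0005  0.001 ] pos [0.4771 0.2171 0.028 ] tilt [ 0.002  0.001 -1.   ]
[ 0.46150962  0.15981681 -0.00150695]
```

The jaws stopped at 45.7 mm, so the jar is gripped. I'll lift it and then shake along tool x.

```bash
cat > m.py <<'E'
from h import *
r=[]
for i in range(4):
    vision.camera("wrist"); o=probe_bus.get_obs(); r.append(np.r_[o["ft_force"],o["moment"]])
r=np.array(r); yaw=.11; ax=np.array([-np.sin(yaw),np.cos(yaw),0])
print("F",r[:,:3].mean(0).round(2),"M",r[:,3:].mean(0).round(3),"Mlat each",(r[:,3:]@ax).round(3),"t",round(o["time"],2),"pos",np.round(o["position"],4),"w",round(o["grip_width"],4))
E
```

Request:
nudge_tcp(
  offsets=[
    {"tz": -0.01},
    {"tz": -0.02},
    {"tz": -0.035},
    {"tz": -0.035},
    {"tz": -0.035},
    {"tz": -0.02},
    {"tz": -0.01},
    {},
    {},
    {},
  ],
  aperture=0.03,
  grip_force=50,
)

```text
time: 4.65
position: [0.4748, 0.216, 0.1902]
tool_rot: [-0.054, 0.999, -0.0, -0.002]
ft_force: [0.4, -0.2, -6.3]
grip_width: 0.0459
grip_force: 50.0
```

```bash
python3 m.py
```

```text
F [-0.28  0.18 -4.74] M [ 0.008  0.016 -0.013] Mlat each [ 0.009 -0.019  0.064  0.007] t 4.85 pos [0.4757 0.2162 0.1906] w 0.0454
```

Request:
nudge_tcp(
  offsets=[
    {"tx": -0.02},
    {"tx": -0.02},
    {"tx": 0.04},
    {"tx": 0.04},
    {"tx": -0.04},
    {"tx": -0.04},
    {"tx": 0.04},
    {"tx": 0.04},
    {"tx": -0.04},
    {"tx": -0.04},
    {"tx": 0.04},
    {"tx": 0.04},
    {"tx": -0.04},
    {"tx": -0.04},
    {},
    {},
  ],
)

```text
time: 6.18
position: [0.5185, 0.2207, 0.1907]
tool_rot: [-0.054, 0.999, 0.0, 0.001]
ft_force: [2.7, 0.0, -5.2]
grip_width: 0.0457
grip_force: 50.0
```

```bash
python3 m.py
```

```text
F [-0.28 -0.48 -5.22] M [0.041 0.096 0.024] Mlat each [0.14  0.092 0.055 0.078] t 6.38 pos [0.5154 0.2207 0.1913] w 0.0459
```

Request:
nudge_tcp(
  offsets=[
    {"tx": 0.01},
    {"tx": 0.02},
    {"tx": 0.03},
    {"tx": 0.04},
    {},
    {},
    {},
  ],
)

```text
time: 6.97
position: [0.4161, 0.2101, 0.1926]
tool_rot: [-0.054, 0.999, 0.0, 0.0]
ft_force: [0.5, 0.2, -5.2]
grip_width: 0.0453
grip_force: 50.0
```

```bash
python3 m.py
```

```text
F [ 0.42  0.02 -5.22] M [ 0.059 -0.064  0.007] Mlat each [-0.028 -0.086 -0.108 -0.06 ] t 7.17 pos [0.4184 0.2102 0.1926] w 0.0454
```

```bash
sed -i 's/range(4)/range(8)/' m.py; python3 m.py
```

```text
F [ 0.1   0.05 -5.  ] M [ 0.03  -0.023 -0.018] Mlat each [-0.004 -0.03   0.019 -0.069 -0.048 -0.076 -0.004  0.004] t 7.57 pos [0.417 0.21  0.192] w 0.0452
```

Request:
nudge_tcp(
  offsets=[
    {"tx": -0.04},
    {"tx": -0.04},
    {},
    {},
    {},
    {},
    {},
  ],
)

```text
time: 8.15
position: [0.4948, 0.2185, 0.1918]
tool_rot: [-0.054, 0.999, -0.0, -0.001]
ft_force: [0.3, 0.1, -5.5]
grip_width: 0.0457
grip_force: 50.0
```

```bash
python3 m.py
```

```text
F [-0.02  0.08 -4.58] M [0.018 0.088 0.001] Mlat each [0.087 0.104 0.108 0.099 0.078 0.041 0.082 0.083] t 8.55 pos [0.4964 0.2187 0.1923] w 0.0455
```

Request:
nudge_tcp(
  offsets=[
    {"tx": 0.04},
    {"tx": 0.02},
    {},
    {},
    {},
    {},
  ],
)

```text
time: 9.05
position: [0.4387, 0.2125, 0.1926]
tool_rot: [-0.054, 0.999, 0.0, 0.002]
ft_force: [0.3, 0.6, -5.1]
grip_width: 0.0455
grip_force: 50.0
```

```bash
python3 m.py
```

```text
F [-0.02 -0.02 -5.07] M [ 0.047 -0.026  0.011] Mlat each [-0.009 -0.016 -0.011 -0.008  0.029 -0.092 -0.041 -0.097] t 9.45 pos [0.437  0.2121 0.1921] w 0.0454
```

The moment follows the stop direction: +0.08 after a forward stop and −0.03 after a backward stop. That matches a 0.2 kg ball shifting 56 mm. To rule out a pose effect, I'll approach this same pose from behind.

Request:
nudge_tcp(
  offsets=[
    {"tx": 0.02},
    {"tx": 0.02},
    {"tx": 0.02},
    {},
    {},
    {"tx": -0.02},
    {"tx": -0.04},
    {},
    {},
    {},
    {},
    {},
  ],
)

```text
time: 10.45
position: [0.4358, 0.212, 0.1919]
tool_rot: [-0.054, 0.999, -0.0, -0.001]
ft_force: [0.1, -0.1, -5.2]
grip_width: 0.0455
grip_force: 50.0
```

```bash
python3 m.py
```

```text
F [ 0.07  0.14 -5.14] M [ 0.011  0.079 -0.009] Mlat each [0.098 0.079 0.135 0.074 0.061 0.047 0.023 0.103] t 10.85 pos [0.4367 0.2122 0.1922] w 0.0455
```

Request:
nudge_tcp(
  offsets=[
    {"tx": -0.03},
    {"tx": -0.03},
    {},
    {},
    {"tx": 0.02},
    {"tx": 0.04},
    {},
    {},
    {},
    {},
    {},
  ],
)

```text
time: 11.77
position: [0.4382, 0.2124, 0.1926]
tool_rot: [-0.054, 0.999, 0.0, 0.001]
ft_force: [-1.0, -0.7, -5.4]
grip_width: 0.0453
grip_force: 50.0
```

```bash
python3 m.py
```

```text
F [-0.    0.26 -4.81] M [ 0.022 -0.023  0.008] Mlat each [-0.02  -0.049  0.015 -0.019 -0.047 -0.051 -0.011 -0.021] t 12.17 pos [0.4369 0.2121 0.1921] w 0.0453
```

Same pose, opposite moments (+0.078 and −0.025), so this jar has the loose ball. It's the first one lifted, and no silent jar has been moved. Next is the final hold, over the middle of the rack's far edge.

```bash
python3 -c "
from h import *
delta([.5456,.1235,.183],.11)"
```

```text
turn -0.002 shift [-0.0983 -0.1     0.0091] pos [0.4369 0.2121 0.1921] tilt [-0. -0. -1.]
```

Request:
nudge_tcp(
  offsets=[
    {"tx": -0.008, "ty": -0.008, "tz": 0.001},
    {"tx": -0.015, "ty": -0.015, "tz": 0.002},
    {"tx": -0.018, "ty": -0.018, "tz": 0.002},
    {"tx": -0.018, "ty": -0.018, "tz": 0.002},
    {"tx": -0.016, "ty": -0.016, "tz": 0.002},
    {"tx": -0.012, "ty": -0.013},
    {"tx": -0.007, "ty": -0.008},
    {"tx": -0.004, "ty": -0.004},
    {},
    {},
    {},
    {},
    {},
    {},
    {},
    {},
  ],
)

```text
time: 13.5
position: [0.5449, 0.1236, 0.1832]
tool_rot: [-0.054, 0.999, 0.0, 0.0]
ft_force: [0.8, -0.5, -4.5]
grip_width: 0.0456
grip_force: 50.0
```

```bash
python3 - <<'E'
from h import *
delta([.5456,.1235,.183],.11)
c=vision.camera("side"); f=c["img"][90:290,150:400]; cv2.imwrite("pics/f.png",cv2.resize(f,None,fx=3,fy=3,interpolation=2)[:,:,::-1])
E
```

```text
turn -0.001 shift [-0.0007 -0.0001  0.0002] pos [0.5449 0.1236 0.1832] tilt [ 0.  0. -1.]
```

View pics/f.png

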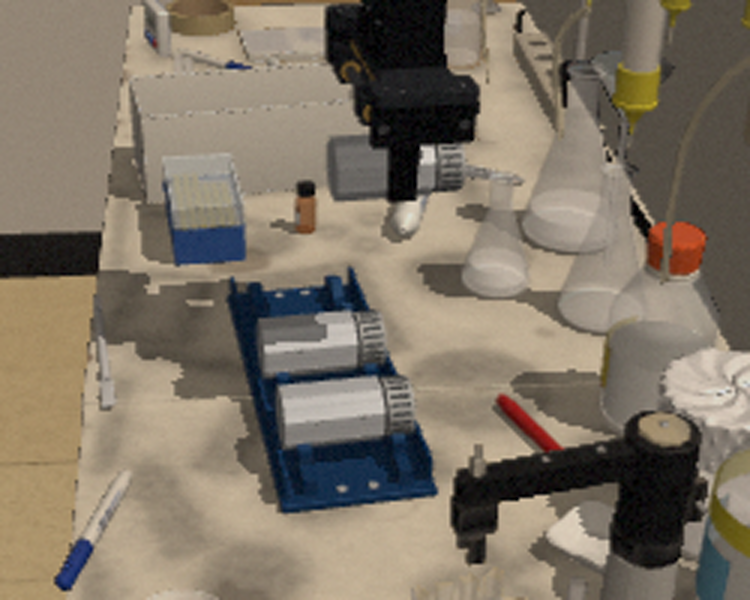

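The crop shows the jar level in the gripper (tube (330,170) to lid (460,168)), well short of the columns. The other two jars are still in their seats and the bystanders are undisturbed.

```bash
python3 -c "
from rig import robot, vision, probe_bus
print(robot.hand_in())"
```

```text
the job is handed in; nothing more can be done
None
```

The jar from the left-hand seat is the rattling one; I handed the job in with it held still and level above the rack's far edge at about 20 cm, the other two jars never having been lifted.

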